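Hook a brake return spring onto its anchor post with a spring puller

ROBOT

A 6-joint arm with a two-finger parallel gripper is mounted at the origin on a cart in front of the work surface, level with it; the furniture and walls round the work are solid. World frame = base frame: x ahead of the robot, y to its left, z up, the work surface at z = 0. Lengths are in mm, angles in rad, forces in N, time in s.
With the tool pointing down it reaches from about 400 to 925 mm from the base axis. Payload 12.5 kg.
Tool frame: the origin (TCP) lies midway between the tips of the shut fingers; the grasp point (between the pads) lies 19 mm behind it; z points along the fingers, y is the line along which they close (so a half turn about z gives the same grasp; the last joint's range is limited). The gripper opens to 95 mm and grips with 3 to 60 N. Pads are 20 mm wide; open, the fingers measure 119 mm over their backs; the gripper's body (75 mm by 180 mm) begins 59 mm behind the grasp point.
Start: joints at [-1.38, 0.491, 1.559, -0, 1.092, -0.106], TCP at [182.811, -597.685, 214.661] pointing down, gripper open.
Joint ranges: [-3.1, 3.1], [-0.84, 2.19], [0.05, 2.79], [-1.13, 4.28], [0.06, 2.93], [-2.69, 2.69]. Speed limits (rad/s): [2.22, 2.22, 2.79, 3.14, 3.14, 3.14].

INTERFACE

Orientations are given as [roll, pitch, yaw] about the fixed x, y, z axes, in that order (R = Rz(yaw) Ry(pitch) Rx(roll)).
In Python, from cell import env gives the robot as it stands.
- The arm moves only by the tool arm_command, never from a script. Its argument "targets" is a list of rows, each a list of 5 numbers: the shift along the tool's x, y, z in mm, then the turn about the tool's z in degrees, then the opening, from 0 (shut) to 1 (fully open). In form: [[tx, ty, tz, roll, fingers], ...]. A call has 1 to 5 rows; each row is the pose to reach, as a shift and turn from the pose commanded when the call began, along the tool's axes at that moment; what a row does not reach only later rows make up. A row lasts 1/10 s, in which the tool goes at most 50 mm and 8.59 degrees, less where a joint would pass 70% of its speed; a pose out of reach is approached as far as the arm can. A call with a gripper value outside its range is refused whole. The fingers move at their own pace and stop on an object; the grip force is fixed at half the most. Time passes only in rows, so rows that repeat a pose let the fingers close. It gives the time, the measured TCP pose, the force, the opening and the grip force at its end, in the units of the state.
- env.state(): the state, without advancing time (a new reading comes with each control period).
- env.read_camera(name): name is "scene" or "top" or "wrist"; returns a dict with "frame" (384x512x3 uint8, red, green, blue), "vertical_fov" (degrees; the focal length in pixels is half the picture's height over the tangent of half this angle, whatever the lens; pixels are square), "cx", "cy" (the principal point, pixels), "world_from_camera" (4x4, takes a point from camera to world coordinates); the wrist camera has in their place "hand_eye" (4x4, takes a point from camera to tool coordinates, whose origin is the TCP and whose axes are the flange's). Camera axes: x right, y down, z forward; pixel columns grow to the right and rows downward; lengths in mm; the calibration is good to about 2 mm. A picture is of the moment at which its call begins: read the wrist's pose just before it. There is no depth.
- env.job_done(): hands the job in; it is judged then, once.
The state is a dict: "t": time; "joints": joint angles; "qvel": joint speeds; "tau": joint torques, N m; "eef_pos": TCP position; "tcp_rot": TCP orientation; "ft_force": force on the tool from outside, world axes, zero at the start; "moment": the same for the moment, N m; "opening": opening from 0.0 (shut) to 1.0 (fully open); "grip_force": force on a finger pad.
Only numpy, scipy, OpenCV 4.12 (cv2) and the standard library are available. Lean on these libraries where they do the work, as an engineer would, in place of code of your own. Each camera call takes 0.05 s, during which the arm holds its last target. There are 200 camera calls.

TASK

Take the red-handled spring puller from its wooden stand, put its spike through the eye at the free end of the return spring on the blue brake plate, and stretch the spring until you feel its open hook drop over the brass anchor post; let it back gently so that the hook stays seated on the post and holds the spring stretched. Do not overstretch or force the spring, touch it only with the puller, put the puller back upright in its stand, and leave the other tools where they are.

Things in the scene. Friction and masses are not known exactly. Their poses are not given: they have to be found in the camera images.
- brake_plate: Blue steel plate, 210 x 124 x 8 mm, bolted flat to the bench, with ribs 15 mm high along its long edges. Origin: centre of its underside; x along its length, from the spring's stud towards the anchor post; y across, z up.
- spring_stud (a point): On the axis of the upright stud that the spring's fixed end turns about (plate frame x = -70 mm, y = 0), at the height of the spring, 45 mm. Stud and nut reach 54 mm above the bench. Axes as the plate's.
- slot_middle (a point): Middle of the post's adjusting slot (plate frame x = 68 mm, y = 0), at the spring's height, 45 mm. The anchor post, an upright brass pin of 8 mm diameter, top 59 mm above the bench, is clamped in the slot anywhere within 11 mm of this point along the plate's x; where is not reported: feel for it (or see it). It stays put under the forces of this job.
- spring_end: Free end of the spring: level link of 4.5 mm wire, always 45 mm above the bench (cannot rise or sink). Origin: centre of the pull eye at its outer end (upright hole 10.5 mm wide, outside 19.5 mm); x outward along the spring, y level across, z up. The eye lies 121.5 mm + stretch from the stud's axis. More than 17 N on it, in any direction, bends it.
- hook_mouth (a point): Middle of the hook's mouth, a 12.5 mm gap in the link's +y flank (link frame x = -27, y = 9.75 mm). On both sides of it (outward to the eye, inward along the black 19.5 mm end cap) the flank is smooth at y = 9.75 mm: pressed lightly on the post it slides along it as the spring is stretched, until the post falls into the mouth, deep to y = -1 mm.
- hook_bend (a point): Centre of the hook's bend (link frame x = -16.5, y = 0), 10.5 mm wide inside. When the spring is let back with the post in the mouth, the post comes to rest in the bend, about 1 mm outward of this point, and the hook's nose keeps it there. The eye then lies 15 mm beyond the post's axis.
- spring_stretch (a joint): Stretch of the spring, m: 0 shut, stop at 0.075; more than 0.063 ruins it. Pull needed: 2.2 N to start, then 0.11 N more per mm (5.5 N at 30 mm, 8.2 N at 55 mm). Seated on the post it reads 0.021 to 0.043; for the post to enter the mouth it must be stretched some 12 mm more than when seated (0.032 to 0.055).
- spring_swing (a joint): Swing of the spring about the stud's upright axis, rad: 0 along the plate's +x, growing anticlockwise from above (towards the plate's +y). It starts at -0.45 to -0.25, with the hook's mouth facing the post; it turns freely, stays where it is left, and reads about 0 on the post.
- spring_puller: Spring puller, 90 mm long, 0.14 kg, upright in the stand. Origin: centre of the red handle, 24 (its x) x 30 (y) x 40 mm (z, up). Below the origin: underside of a 24 mm collar at 25 mm, 10 mm shank, 13 mm flange at 46 mm, 7 mm spike tapered over its last 9 mm to a 2.4 mm point at 70 mm. Flange down on the eye: origin 93 mm above the bench. The pull may tilt it a little in the grip.
- puller_stand: Light wooden block, 72 x 72 x 55 mm, fixed to the bench; origin: centre of its underside. An upright hole of 16 mm diameter, 50 mm deep, in the middle of its top takes the puller as far as the collar (puller origin then 80 mm above the bench).
- tape_measure: Yellow and black tape measure, 62 x 81 x 33 mm, a bystander; origin centre of its underside.
- sanding_block: Cork sanding block, 66 x 110 x 29 mm, a bystander; origin centre of its underside.
- chisel: Wood chisel with brown handle, 29 x 215 x 29 mm, a bystander; origin centre of its underside.
- tea_mug: White mug, 78 x 110 x 97 mm, a bystander; origin centre of its underside.
Mind the look-alikes: they are no part of the job. There is more than one size of the spring_puller; the one meant has the size given above.

How it is judged (in metres and radians):
On the way, in this order (a step that is already met when the one before it is completed fails the run):
1. the puller holds the spring stretched by more than 20 mm (value of joint spring_stretch above 0.02 m and contact force between spring_puller and spring_end above 3 N), for 0.2 s.
2. the hook holds on the post with the spring stretched and the puller slack or out (value of joint spring_stretch between 0.016 and 0.048 m and value of joint spring_swing between -0.07 and 0.07 rad and contact force between spring_puller and spring_end below 0.5 N), for 0.3 s.
At the end, for the whole second after the job is handed in: The hook sits on the post: spring at rest, stretched 16 to 48 mm, within 0.07 rad of the plate's long axis, the puller off it. The puller stands still and upright (within 0.1 rad) in its stand, within 8 mm of the middle, its collar within 5 mm of the block's top (all of step 2 and velocity of joint spring_stretch between -0.01 and 0.01 m/s and horizontal distance between spring_puller and puller_stand below 0.008 m and height (world z) of spring_puller between 0.072 and 0.085 m and angle between spring_puller's own z axis and vertical below 0.1 rad and linear speed of spring_puller below 0.02 m/s); the robot touches nothing.
It fails at once if the spring is stretched by more than 63 mm (value of joint spring_stretch above 0.063 m).
It fails at once if the puller presses on the spring's end with more than 17 N (contact force between spring_puller and spring_end above 17 N).
It fails at once if the gripper or arm pushes the spring's end directly (contact force between any of the fingers, the arm and spring_end above 1 N).
It fails at once if a bystander is moved by more than 30 mm (distance of any of tape_measure, sanding_block, chisel, tea_mug from where it was at the start of the episode above 0.03 m).
It also fails if it takes over 72 s, if anything falls off the work surface, if the arm or the gripper's body presses on something with over 40 N, if the wrist force passes 120 N, or if a joint passes its speed limit or range.

## Working session

There is one attempt and no reset: what is moved stays moved. The work goes in short steps, Python scripts to look and compute and a tool call to move; the robot and the scene stay as the last step left them, time stands still between calls to the robot, and variables do not carry over. Pictures are saved under pics/ and viewed, at most 10 in all, crops included, and the job is handed in when it is done.

Besides the shell and the picture viewer there is one more tool, called after "Call:" by a JSON object that holds its "name" and its "arguments", one argument or row to a line. arm_command: Moves the arm, as the interface text tells. Its arguments: {"type":"object","properties":{"targets":{"type":"array","items":{"type":"array","items":{"type":"number"}}}},"required":["targets"]}

```bash
mkdir -p pics; ls
python3 - <<'E'
from cell import env
import cv2,numpy as np,json
s=env.state();print(s)
C={}
for n in("scene","top","wrist"):
    c=env.read_camera(n);cv2.imwrite(f"pics/{n}0.png",c["frame"][:,:,::-1])
    C[n]={k:np.array(v).tolist() for k,v in c.items() if k!="frame"};print(n,C[n])
json.dump(C,open("cal.json","w"))
a=cv2.imread("pics/top0.png")
cv2.imwrite("pics/top0b.png",cv2.resize(a,(800,600),interpolation=cv2.INTER_CUBIC))
E
```

```text
pics
{'t': 0.0, 'joints': array([-1.37958602e+00,  4.91574796e-01,  1.55942865e+00, -1.30416314e-05,
        1.09170958e+00, -1.05553508e-01]), 'qvel': array([ 0.00019216, -0.00121744,  0.00136857, -0.00054065, -0.00067948,
        0.00051837]), 'tau': array([-2.24384246e-03, -6.12651229e+01, -2.58181965e+01,  6.92318939e-02,
        4.82232054e-02, -1.25179195e-04]), 'eef_pos': array([ 182.76820324, -597.43232638,  214.05944654]), 'tcp_rot': array([-3.14047729e+00, -1.06538200e-04,  2.96769770e-01]), 'ft_force': array([-0.11459466, -0.06711482, -0.69381031]), 'moment': array([ 0.02860532, -0.00256347,  0.06032939]), 'grip_force': 0.0, 'opening': 1.0013988734870618}
scene {'vertical_fov': 48.68980709637391, 'cx': 252.62720781442673, 'cy': 192.40903095008534, 'world_from_camera': [[0.4760812336565027, -0.35101325336445266, 0.8063103341286189, -409.2581410907464], [-0.8793885111551912, -0.18507898175866597, 0.4386588845098559, -744.1627810844345], [-0.004743986547011773, -0.9178973071502488, -0.39678965223146123, 596.6661599338131], [0.0, 0.0, 0.0, 1.0]]}
top {'vertical_fov': 42.96454309685132, 'cx': 260.5158113400241, 'cy': 184.00304161116935, 'world_from_camera': [[0.007510084232997386, -0.9922950480325667, 0.12366946383347611, 450.9653998227063], [-0.9999263231652928, -0.008631544262801187, -0.008534909769725292, -202.46751204506663], [0.009536607150938722, -0.12359625436753927, -0.9922867624988067, 1316.584456097426], [0.0, 0.0, 0.0, 1.0]]}
wrist {'vertical_fov': 71.91605610867876, 'cx': 255.793928428638, 'cy': 194.4103440013169, 'hand_eye': [[-0.0001628169501459581, -0.9707520940902835, -0.24008403801579092, 66.34829351422043], [0.9999999839458089, -0.00017601957097255046, 3.3548334395648946e-05, 0.340070788725666], [-7.482660523674513e-05, -0.2400840286991987, 0.9707521071646149, -169.32494641809853], [0.0, 0.0, 0.0, 1.0]]}
```

View pics/top0b.png

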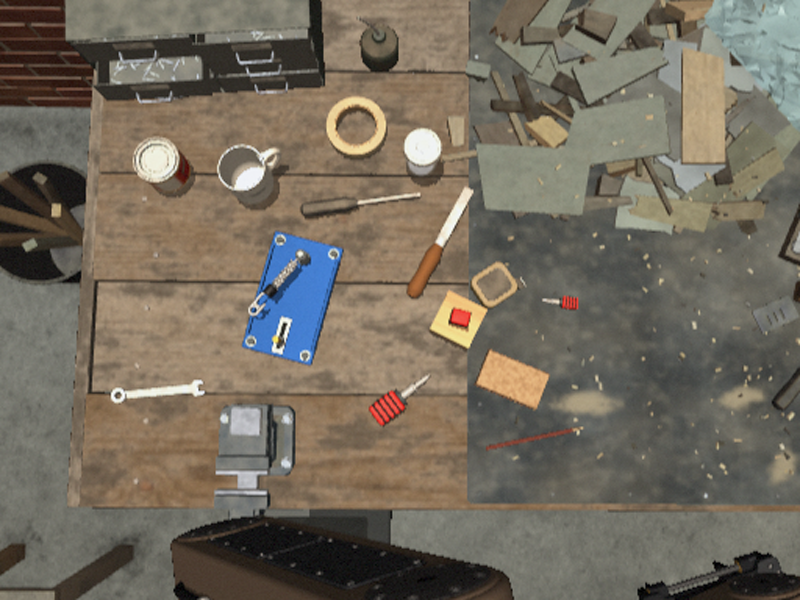

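View pics/scene0.png

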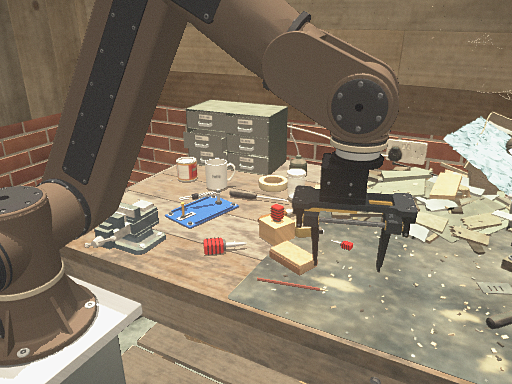

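```bash
cat > h.py <<'E'
import json,numpy as np,cv2
from scipy.spatial.transform import Rotation as R
C=json.load(open("cal.json"))
def Tw(s):
    T=np.eye(4);T[:3,:3]=R.from_euler("xyz",s["tcp_rot"]).as_matrix();T[:3,3]=s["eef_pos"];return T
def pose(n,s=None): return np.array(C[n]["world_from_camera"]) if n!="wrist" else Tw(s)@np.array(C[n]["hand_eye"])
def unproj(n,uv,z,s=None):
    c=C[n];f=192/np.tan(np.radians(c["vertical_fov"]/2));T=pose(n,s)
    d=T[:3,:3]@np.array([(uv[0]-c["cx"])/f,(uv[1]-c["cy"])/f,1]);o=T[:3,3]
    return o+d*(z-o[2])/d[2]
def proj(n,p,s=None):
    c=C[n];f=192/np.tan(np.radians(c["vertical_fov"]/2));T=pose(n,s)
    q=T[:3,:3].T@(np.array(p)-T[:3,3]);return q[:2]/q[2]*f+[c["cx"],c["cy"]]
def delta(s,xyz): return Tw(s)[:3,:3].T@(np.array(xyz)-s["eef_pos"])
E
python3 - <<'E'
from h import *
from cell import env
k=1.5625
for n,u,z in(("stud",(303,258),50),("eye",(257,310),45),("post",(279,342),59),("stand",(459,319),55),("handle",(460,317),100),("cutter plate c",(293,299),8)):
    print(n,unproj("top",(u[0]/k,u[1]/k),z).round(1))
E
```

```text
stud [657.3 -38.1  50. ]
eye [569.4  37.2  45. ]
post [515.5  -3.3  59. ]
stand [ 556.3 -300.    55. ]
handle [ 555.7 -298.1  100. ]
cutter plate c [592.4 -17.2   8. ]
```

Call:
{"name": "arm_command", "arguments": {
  "targets": [
    [50,-20,0,0,1],
    [100,-40,0,0,1],
    [150,-60,0,0,1],
    [195,-80,0,0,1],
    [240,-97,0,0,1]
  ]
}}

```text
t: 0.65
eef_pos: [378.1, -438.6, 214.6]
tcp_rot: [-3.141, 0.0, 0.297]
ft_force: [0.7, -0.9, -0.1]
opening: 1.001
grip_force: 0.0
```

Call:
{"name": "arm_command", "arguments": {
  "targets": [
    [45,-18,0,0,1],
    [90,-35,0,0,1],
    [135,-52,0,0,1],
    [180,-70,0,0,1],
    [203,-78,0,0,1]
  ]
}}

```text
t: 1.15
eef_pos: [550.6, -303.6, 214.3]
tcp_rot: [-3.141, -0.0, 0.299]
ft_force: [-1.0, -0.6, -0.3]
opening: 0.999
grip_force: 0.0
```

Run:
```python
from h import *
from cell import env
import pickle
s=env.state();c=env.read_camera("wrist");cv2.imwrite("pics/w1.png",c["frame"][:,:,::-1]);pickle.dump(s,open("w1.pkl","wb"))
print(s["t"],s["eef_pos"],s["tcp_rot"],s["ft_force"])
```

```text
1.15 [ 550.550937   -303.55414093  214.34980801] [-3.14120772e+00 -1.13548784e-04  2.99136258e-01] [-1.02536474 -0.55002918 -0.34083198]
```

View pics/w1.png

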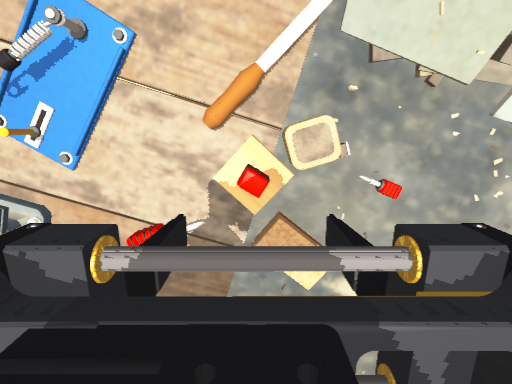

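Run:
```python
import cv2
a=cv2.imread("pics/w1.png")[120:230,190:320]
cv2.imwrite("pics/w1c.png",cv2.resize(a,None,fx=5,fy=5,interpolation=cv2.INTER_NEAREST))
```

```text
(no output)
```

View pics/w1c.png

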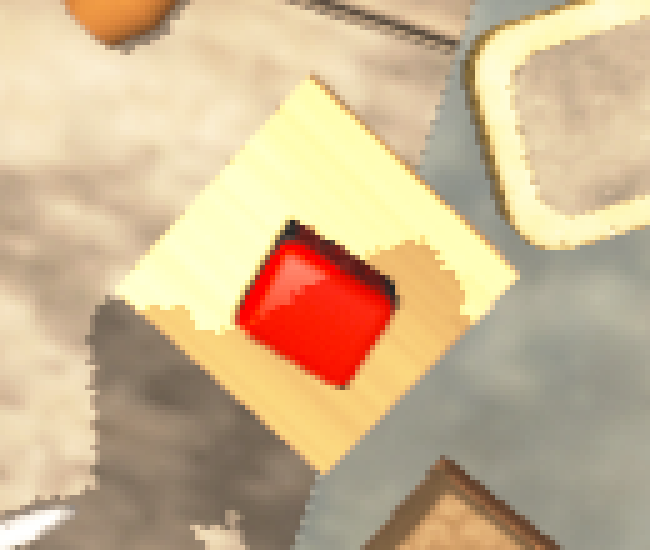

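Run:
```python
from h import *
import pickle
s=pickle.load(open("w1.pkl","rb"))
f=lambda L,z:np.array([unproj("wrist",(u/5+190-.4,v/5+120-.4),z,s) for u,v in L])
S=f([(310,75),(518,275),(323,472),(115,292)],55);H=f([(288,238),(396,302),(343,388),(238,320)],100)
for A in(S,H):
    print(A.mean(0).round(1)); E=np.roll(A,-1,0)-A
    print(np.linalg.norm(E,axis=1).round(1),np.degrees(np.arctan2(E[:,1],E[:,0])).round(1))
print("tool yaw",np.degrees(s["tcp_rot"][2]))
```

```text
[ 558.1 -297.7   55. ]
[71.5 71.4 70.7 72.7] [-116.1  153.8   64.9  -25.6]
[ 559.3 -297.8  100. ]
[27.3 22.5 27.6 21.1] [-103.8  166.4   73.4  -14.5]
tool yaw 17.13924505645026
```

Call:
{"name": "arm_command", "arguments": {
  "targets": [
    [2,-1,10,-8.5,1],
    [4,-2,20,-17,1],
    [6,-3,35,-25.5,1],
    [9.2,-3.3,50,-34,1],
    [9.2,-3.3,65,-42.5,1]
  ]
}}

```text
t: 1.7
eef_pos: [556.1, -300.4, 148.9]
tcp_rot: [-3.141, 0.0, 1.045]
ft_force: [-0.4, -0.9, -0.3]
opening: 0.999
grip_force: 0.0
```

Call:
{"name": "arm_command", "arguments": {
  "targets": [
    [0,0,10,-8,1],
    [0,0,25,-15.5,1],
    [0,0,50,-15.5,1],
    [0,0,75,-15.5,1],
    [0,0,85,-15.5,1]
  ]
}}

```text
t: 2.2
eef_pos: [555.1, -300.1, 62.4]
tcp_rot: [-3.139, -0.001, 1.309]
ft_force: [-0.4, -0.2, -0.8]
opening: 1.0
grip_force: 0.0
```

Run:
```python
from h import *
from cell import env
s=env.state();print(s)
print(delta(s,[558.3,-297.7,64]))
```

```text
{'t': 2.2, 'joints': array([-6.00184101e-01,  6.76048107e-01,  1.67672918e+00, -1.17528846e-04,
        7.92035559e-01, -3.38177516e-01]), 'qvel': array([ 0.00199095,  0.10700963,  0.03273803,  0.00057323, -0.16226321,
        0.00146591]), 'tau': array([ 3.93565139e-02, -6.73879337e+01, -1.97338182e+01,  4.97654057e-02,
       -7.44003011e-02, -9.59874422e-03]), 'eef_pos': array([ 555.06848866, -300.0640148 ,   62.36331905]), 'tcp_rot': array([-3.13852718e+00, -9.89690885e-04,  1.30887091e+00]), 'ft_force': array([-0.38532507, -0.17395927, -0.77347939]), 'moment': array([-0.07207749, -0.08006089, -0.04997798]), 'grip_force': 0.0, 'opening': 1.0002907586553926}
[ 3.12177415  2.50413549 -1.64127621]
```

Call:
{"name": "arm_command", "arguments": {
  "targets": [
    [3,2.5,-1.5,0,1],
    [3,2.5,-1.5,0,1],
    [3,2.5,-1.5,0,0.6],
    [3,2.5,-1.5,0,0],
    [3,2.5,-1.5,0,0]
  ]
}}

```text
t: 2.7
eef_pos: [559.5, -298.3, 66.8]
tcp_rot: [3.141, 0.0, 1.309]
ft_force: [-0.6, -0.3, -0.7]
opening: 0.805
grip_force: 0.0
```

Call:
{"name": "arm_command", "arguments": {
  "targets": [
    [0,0,0,0,0],
    [0,0,0,0,0],
    [0,0,0,0,0],
    [0,0,0,0,0],
    [0,0,0,0,0]
  ]
}}

```text
t: 3.2
eef_pos: [559.3, -298.2, 66.1]
tcp_rot: [3.142, 0.0, 1.309]
ft_force: [-0.2, -0.2, -0.6]
opening: 0.383
grip_force: 0.0
```

Call:
{"name": "arm_command", "arguments": {
  "targets": [
    [0,0,0,0,0],
    [0,0,0,0,0],
    [0,0,0,0,0],
    [0,0,0,0,0],
    [0,0,0,0,0]
  ]
}}

```text
t: 3.7
eef_pos: [559.3, -298.2, 66.1]
tcp_rot: [-3.141, 0.0, 1.309]
ft_force: [-1.2, 0.3, -1.2]
opening: 0.251
grip_force: 30.0
```

Call:
{"name": "arm_command", "arguments": {
  "targets": [
    [0,0,-25,0,0],
    [0,0,-65,0,0],
    [15,-3,-100,0,0],
    [55,-12,-125,0,0],
    [100,-22,-135,0,0]
  ]
}}

```text
t: 4.2
eef_pos: [564.4, -195.9, 203.6]
tcp_rot: [3.138, 0.001, 1.307]
ft_force: [0.6, -0.1, -0.9]
opening: 0.252
grip_force: 30.0
```

Call:
{"name": "arm_command", "arguments": {
  "targets": [
    [45,-10,0,0,0],
    [85,-19,0,0,0],
    [115,-25,0,0,0],
    [133,-29,0,0,0],
    [133,-29,0,0,0]
  ]
}}

```text
t: 4.7
eef_pos: [570.2, -57.8, 201.2]
tcp_rot: [-3.142, -0.0, 1.312]
ft_force: [0.9, -0.7, -0.7]
opening: 0.255
grip_force: 30.0
```

Run:
```python
from h import *
from cell import env
import pickle
s=env.state();c=env.read_camera("wrist");cv2.imwrite("pics/w2.png",c["frame"][:,:,::-1]);pickle.dump(s,open("w2.pkl","wb"))
print(s["t"],s["eef_pos"],s["tcp_rot"],s["ft_force"])
a=cv2.imread("pics/w2.png");cv2.imwrite("pics/w2b.png",cv2.resize(a,(800,600),interpolation=cv2.INTER_CUBIC))
```

```text
4.7 [570.24519349 -57.79215793 201.20755129] [-3.14155114e+00 -1.59194488e-04  1.31173922e+00] [ 0.94460112 -0.69956566 -0.70768291]
```

View pics/w2b.png

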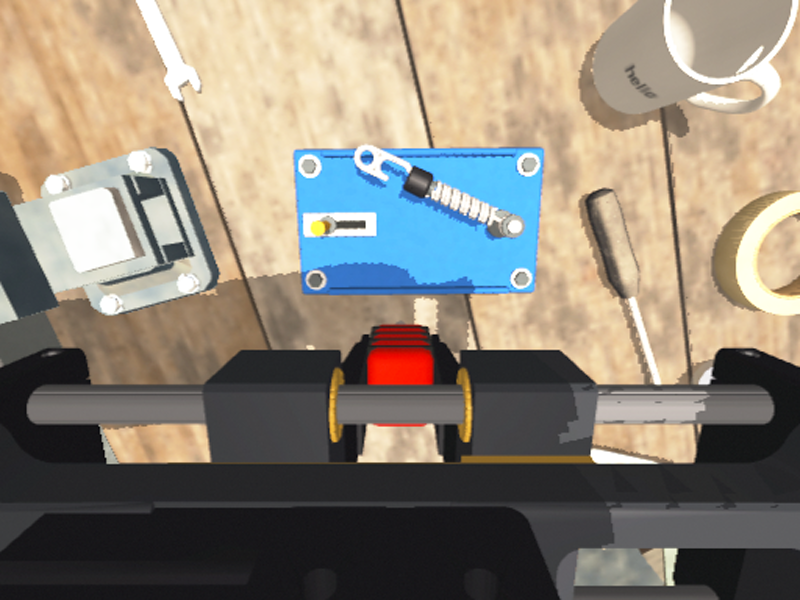

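Run:
```python
import cv2
a=cv2.imread("pics/w2.png")[88:194,184:354]
cv2.imwrite("pics/w2c.png",cv2.resize(a,None,fx=4.7,fy=4.7,interpolation=cv2.INTER_CUBIC))
```

```text
(no output)
```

View pics/w2c.png

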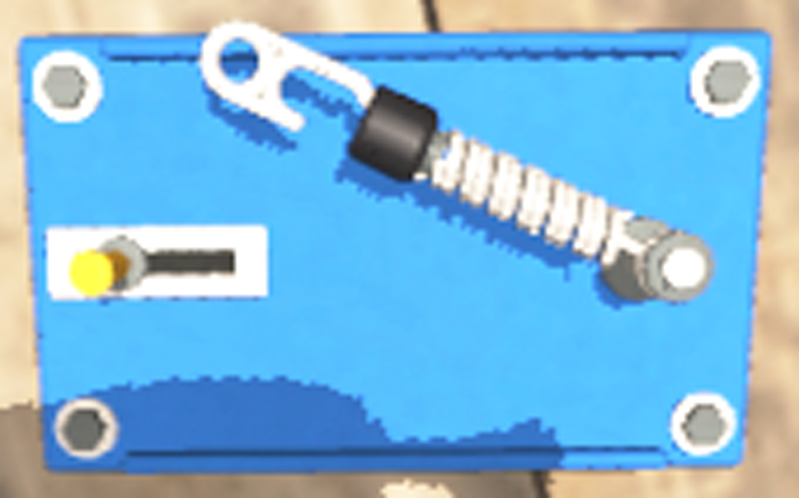

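Run:
```python
from h import *
import pickle
s=pickle.load(open("w2.pkl","rb"))
g=lambda u,v,z:unproj("wrist",((u+.5)/4.7+184-.5,(v+.5)/4.7+88-.5),z,s)
eye,post,stud=g(239,58,46),g(93,273,59),g(684,266,54)
B=np.array([g(*p,11) for p in((67,87),(725,81),(85,430),(704,425))])
print(eye,post,stud); d=(B[0]+B[2]-B[1]-B[3])/2; print("plate c",B.mean(0),"yaw",np.degrees(np.arctan2(d[1],d[0])),np.linalg.norm(d))
a=lambda v:(np.hypot(v[0],v[1]),np.degrees(np.arctan2(v[1],v[0])))
print("stud-eye",a(eye-stud),"stud-post",a(post-stud))
x=d/np.linalg.norm(d); print("stud from c",(stud-B.mean(0))@x)
# puller handle top in image
a=cv2.imread("pics/w2.png");m=cv2.inRange(a,(0,0,150),(60,60,255));m[:200]=0
ys,xs=np.nonzero(m);print("red",xs.min(),xs.max(),ys.min(),ys.max())
print("pred tool-axis at handle top", proj("wrist",s["eef_pos"]+[0,0,33.9],s))
```

```text
[572.0330934   44.21265437  46.        ] [524.02212604   3.63378593  59.        ] [666.55588071 -32.69007761  54.        ]
plate c [598.1785808  -15.65020021  11.        ] yaw 165.63104460794838 181.2349924999592
stud-eye (np.float64(121.85478041179653), np.float64(140.86856560210742)) stud-post (np.float64(147.0894091518183), np.float64(165.70284414866413))
stud from c -70.46700716525264
red 235 276 210 272
pred tool-axis at handle top [255.18193376 251.67403516]
```

Call:
{"name": "arm_command", "arguments": {
  "targets": [
    [35,-9,25,0,0],
    [70,-17,50,0,0],
    [92,-23,75,0,0],
    [99,-24.4,87,0,0],
    [99,-24.4,87,0,0]
  ]
}}

```text
t: 5.25
eef_pos: [572.0, 41.7, 112.7]
tcp_rot: [-3.139, 0.001, 1.31]
ft_force: [-0.5, -0.9, -0.4]
opening: 0.249
grip_force: 30.0
```

Run:
```python
from h import *
from cell import env
import pickle
s=env.state();c=env.read_camera("wrist");cv2.imwrite("pics/w3.png",c["frame"][:,:,::-1]);pickle.dump(s,open("w3.pkl","wb"))
s=env.state()
print(s["t"],s["eef_pos"],s["tcp_rot"],s["ft_force"],delta(s,[572,44.2,112]))
c=env.read_camera("scene");cv2.imwrite("pics/s3.png",c["frame"][:,:,::-1])
a=cv2.imread("pics/w3.png")[60:300,130:380];cv2.imwrite("pics/w3c.png",cv2.resize(a,None,fx=2.4,fy=2.4,interpolation=cv2.INTER_CUBIC))
```

```text
5.3 [572.55116376  41.11995842 113.90609867] [-3.14084095e+00  4.73638355e-04  1.30901570e+00] [ 0.58888065 -0.45697347 -0.33994051] [ 2.83336745 -1.32807142  1.90575574]
```

View pics/w3c.png

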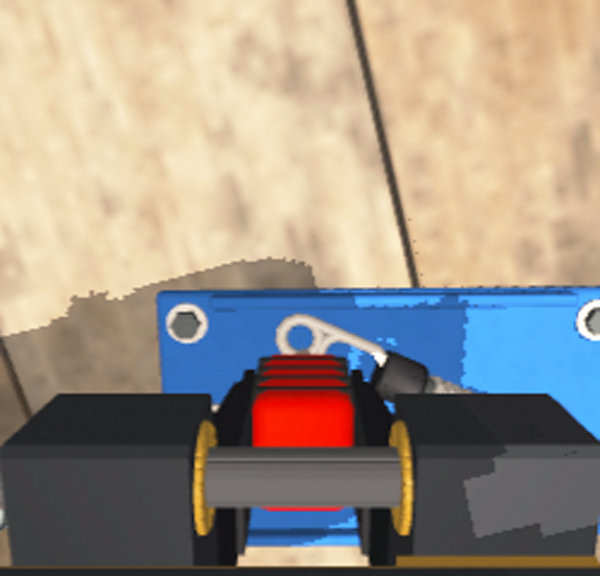

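Run:
```python
from h import *
from cell import env
import pickle
s=pickle.load(open("w3.pkl","rb"))
print("eye",unproj("wrist",(255.8,200.1),46,s))
for v in (391,511):print("edge",delta(s,unproj("wrist",(256,v/2.4+59.7),s["eef_pos"][2]+33.9,s)))
for u in (253,354):print("edge",delta(s,unproj("wrist",(u/2.4+129.7,235),s["eef_pos"][2]+33.9,s)))
```

```text
eye [572.7983892   44.09383744  46.        ]
edge [ 17.13108986   0.45373495 -33.91496732]
edge [-12.9612191    0.4544805  -33.89085349]
edge [  9.941911   -10.98885255 -33.88086585]
edge [  9.96122552  12.06544133 -33.93798046]
```

Call:
{"name": "arm_command", "arguments": {
  "targets": [
    [1.2,-1.1,3,0,0],
    [1.2,-1.1,7,0,0],
    [1.2,-1.1,10,0,0],
    [1.2,-1.1,11.5,0,0],
    [1.2,-1.1,13,0,0]
  ]
}}

```text
t: 5.85
eef_pos: [571.7, 43.3, 101.0]
tcp_rot: [3.141, 0.0, 1.309]
ft_force: [-0.1, -0.2, -0.3]
opening: 0.254
grip_force: 30.0
```

Run:
```python
from cell import env
s=env.state();print(s["t"],s["eef_pos"],s["tcp_rot"],s["ft_force"],s["moment"])
```

```text
5.85 [571.66448232  43.2884012  101.04849533] [3.14147424e+00 9.22175511e-05 1.30892420e+00] [-0.09791764 -0.17957097 -0.25070743] [ 0.00282516 -0.12852779  0.0500375 ]
```

Call:
{"name": "arm_command", "arguments": {
  "targets": [
    [0,0,3,0,0],
    [0,0,6,0,0],
    [0,0,9,0,0],
    [0,0,12,0,0],
    [0,0,14,0,0]
  ]
}}

```text
t: 6.35
eef_pos: [571.5, 43.5, 86.8]
tcp_rot: [-3.141, 0.0, 1.309]
ft_force: [-0.3, -0.1, -1.0]
opening: 0.248
grip_force: 30.0
```

Call:
{"name": "arm_command", "arguments": {
  "targets": [
    [0,0,2,0,0],
    [0,0,4,0,0],
    [0,0,5,0,0],
    [0,0,5,0,0],
    [0,0,5,0,0]
  ]
}}

```text
t: 6.85
eef_pos: [571.7, 43.5, 82.1]
tcp_rot: [3.142, 0.0, 1.309]
ft_force: [0.2, -0.2, -1.2]
opening: 0.253
grip_force: 30.0
```

```bash
cat > plan.py <<'E'
from h import *
from cell import env
import sys
stud=np.array([666.6,-32.7]);yaw=np.radians(165.65)
s=env.state();p=s["eef_pos"];print(s["t"],p.round(2),s["tcp_rot"].round(4),s["ft_force"].round(2),s["moment"].round(3),s["opening"])
d=p[:2]-stud;x=np.array([np.cos(yaw),np.sin(yaw)]);y=np.array([-x[1],x[0]])
print("TCP in stud frame: r %.1f swing %.4f  x %.1f y %.1f"%(np.hypot(*d),np.arctan2(d@y,d@x),d@x,d@y))
print("force in stud frame",(s["ft_force"][:2]@x).round(2),(s["ft_force"][:2]@y).round(2))
M=Tw(s)[:3,:3];print("stud x in tool",M.T@[*x,0],"y",M.T@[*y,0])
for a in sys.argv[1:]:
    X,Y=map(float,a.split(","));print(a,delta(s,[*(stud+X*x+Y*y),p[2]]).round(2))
E
python3 plan.py
```

```text
6.85 [571.65  43.46  82.14] [3.1415e+00 1.0000e-04 1.3091e+00] [ 0.17 -0.21 -1.25] [-0.031 -0.043 -0.028] 0.2526366136725653
TCP in stud frame: r 121.7 swing -0.4256  x 110.9 y -50.3
force in stud frame -0.22 0.16
stud x in tool [-1.12648290e-02 -9.99936546e-01 -9.05523566e-05] y [-9.99936548e-01  1.12648241e-02  5.47988458e-05]
```

Call:
{"name": "arm_command", "arguments": {
  "targets": [
    [-2,-6,0,0,0],
    [-4,-12,0,0,0],
    [-6,-18,0,0,0],
    [-8,-24,0,0,0],
    [-9,-27,0,0,0]
  ]
}}

```text
t: 7.35
eef_pos: [542.9, 41.6, 82.3]
tcp_rot: [3.141, -0.0, 1.309]
ft_force: [4.0, -2.8, -2.0]
opening: 0.251
grip_force: 30.0
```

```bash
python3 plan.py 162.7,-33
```

```text
7.35 [542.89  41.6   82.34] [ 3.1407 -0.      1.309 ] [ 3.99 -2.8  -2.01] [-0.519 -0.958  0.022] 0.2508046821014739
TCP in stud frame: r 144.3 swing -0.2904  x 138.3 y -41.3
force in stud frame -4.56 1.72
stud x in tool [-1.12947068e-02 -9.99935826e-01 -8.79654071e-04] y [-9.99936213e-01  1.12947080e-02  3.58032635e-06]
162.7,-33 [-8.600e+00 -2.434e+01 -2.000e-02]
```

Call:
{"name": "arm_command", "arguments": {
  "targets": [
    [-2,-6,0,0,0],
    [-4,-12,0,0,0],
    [-6,-18,0,0,0],
    [-8.5,-24,0,0,0],
    [-8.5,-24,0,0,0]
  ]
}}

```text
t: 7.85
eef_pos: [518.1, 39.5, 82.5]
tcp_rot: [3.14, -0.0, 1.309]
ft_force: [6.3, -2.5, -1.4]
opening: 0.247
grip_force: 30.0
```

```bash
python3 plan.py 164.5,-16.5
```

```text
7.85 [518.05  39.55  82.47] [ 3.1395e+00 -2.0000e-04  1.3091e+00] [ 6.3  -2.5  -1.36] [-0.704 -1.387  0.01 ] 0.24699102911324589
TCP in stud frame: r 165.2 swing -0.2022  x 161.8 y -33.2
force in stud frame -6.73 0.86
stud x in tool [-0.01124978 -0.99993462 -0.00204791] y [-9.99936698e-01  1.12501849e-02 -1.84533856e-04]
164.5,-16.5 [-1.671e+01 -2.490e+00 -1.000e-02]
```

Call:
{"name": "arm_command", "arguments": {
  "targets": [
    [-4,-0.8,0,0,0],
    [-8,-1.5,0,0,0],
    [-12,-2.2,0,0,0],
    [-14.5,-2.5,0,0,0],
    [-15.5,-2.5,0,0,0]
  ]
}}

```text
t: 8.35
eef_pos: [512.3, 25.1, 82.5]
tcp_rot: [3.139, -0.0, 1.309]
ft_force: [6.2, -2.3, -2.3]
opening: 0.253
grip_force: 30.0
```

```bash
python3 plan.py 164.5,-16.5
```

```text
8.35 [512.34  25.11  82.47] [ 3.1389e+00 -4.0000e-04  1.3088e+00] [ 6.22 -2.27 -2.26] [-0.456 -1.447 -0.047] 0.2528983070121083
TCP in stud frame: r 164.7 swing -0.1081  x 163.8 y -17.8
force in stud frame -6.59 0.66
stud x in tool [-0.01156231 -0.99992944 -0.00272417] y [-9.99933059e-01  1.15634534e-02 -4.04494013e-04]
164.5,-16.5 [-1.28 -0.71 -0.  ]
```

Call:
{"name": "arm_command", "arguments": {
  "targets": [
    [-1,-0.2,0,0,0],
    [-2,-0.3,0,0,0],
    [-3,-0.4,0,0,0],
    [-3,-0.4,0,0,0],
    [-3,-0.4,0,0,0]
  ]
}}

```text
t: 8.85
eef_pos: [511.2, 22.5, 82.5]
tcp_rot: [3.139, -0.0, 1.309]
ft_force: [6.0, -1.6, -1.2]
opening: 0.251
grip_force: 30.0
```

```bash
python3 plan.py
```

```text
8.85 [511.24  22.46  82.47] [ 3.1388e+00 -4.0000e-04  1.3090e+00] [ 5.97 -1.57 -1.24] [-0.546 -1.465 -0.043] 0.25115707245725727
TCP in stud frame: r 164.9 swing -0.0907  x 164.2 y -14.9
force in stud frame -6.17 0.04
stud x in tool [-0.01137983 -0.99993144 -0.00275825] y [-9.99935170e-01  1.13808688e-02 -3.62325208e-04]
```

Call:
{"name": "arm_command", "arguments": {
  "targets": [
    [-0.7,0,0,0,0],
    [-1.4,0,0,0,0],
    [-2,0,0,0,0],
    [-2,0,0,0,0],
    [-2,0,0,0,0]
  ]
}}

```text
t: 9.35
eef_pos: [510.8, 20.9, 82.5]
tcp_rot: [3.139, -0.001, 1.309]
ft_force: [6.4, 0.6, -1.2]
opening: 0.252
grip_force: 30.0
```

```bash
python3 plan.py
```

```text
9.35 [510.82  20.85  82.49] [ 3.1387e+00 -9.0000e-04  1.3088e+00] [ 6.44  0.55 -1.15] [ 0.115 -1.615 -0.009] 0.2517833935230396
TCP in stud frame: r 164.7 swing -0.0807  x 164.2 y -13.3
force in stud frame -6.11 -2.13
stud x in tool [-0.01156594 -0.99992894 -0.00288888] y [-9.99932719e-01  1.15684488e-02 -8.53470475e-04]
```

Call:
{"name": "arm_command", "arguments": {
  "targets": [
    [0,-1.5,0,0,0],
    [0,-3,0,0,0],
    [0,-4.5,0,0,0],
    [0,-6,0,0,0],
    [0,-6,0,0,0]
  ]
}}

```text
t: 9.85
eef_pos: [505.5, 22.4, 82.7]
tcp_rot: [3.137, -0.001, 1.309]
ft_force: [7.0, 0.7, -1.2]
opening: 0.25
grip_force: 30.0
```

```bash
python3 plan.py
```

```text
9.85 [505.45  22.36  82.67] [ 3.1375e+00 -1.0000e-03  1.3089e+00] [ 6.99  0.72 -1.16] [ 0.042 -1.754 -0.048] 0.249633567803682
TCP in stud frame: r 170.3 swing -0.0788  x 169.8 y -13.4
force in stud frame -6.59 -2.43
stud x in tool [-0.01146572 -0.99992574 -0.00413056] y [-9.99933740e-01  1.14698522e-02 -9.79100414e-04]
```

Sliding on the flank as expected; continue in small steps.

Call:
{"name": "arm_command", "arguments": {
  "targets": [
    [0,-1,0,0,0],
    [0,-2,0,0,0],
    [0,-3,0,0,0],
    [0,-4,0,0,0],
    [0,-4,0,0,0]
  ]
}}

```text
t: 10.35
eef_pos: [501.4, 23.2, 82.6]
tcp_rot: [3.138, -0.001, 1.309]
ft_force: [7.1, -2.8, -2.1]
opening: 0.258
grip_force: 30.0
```

```bash
python3 plan.py
```

```text
10.35 [501.36  23.17  82.58] [ 3.138e+00 -6.000e-04  1.309e+00] [ 7.15 -2.82 -2.08] [-0.55  -1.675 -0.02 ] 0.25849038214032377
TCP in stud frame: r 174.4 swing -0.0756  x 173.9 y -13.2
force in stud frame -7.62 0.96
stud x in tool [-0.01130276 -0.99992964 -0.00360021] y [-9.99935958e-01  1.13047485e-02 -5.31311148e-04]
```

Call:
{"name": "arm_command", "arguments": {
  "targets": [
    [-1,-0.5,0,0,0],
    [-2,-1,0,0,0],
    [-3,-1,0,0,0],
    [-4,-1,0,0,0],
    [-4,-1,0,0,0]
  ]
}}

```text
t: 10.85
eef_pos: [499.4, 19.5, 82.6]
tcp_rot: [3.138, -0.001, 1.309]
ft_force: [6.9, -1.5, -1.2]
opening: 0.251
grip_force: 30.0
```

```bash
python3 plan.py
```

```text
10.85 [499.42  19.48  82.58] [ 3.1380e+00 -6.0000e-04  1.3089e+00] [ 6.87 -1.55 -1.2 ] [-0.451 -1.618  0.007] 0.25135132559644224
TCP in stud frame: r 175.1 swing -0.0521  x 174.9 y -9.1
force in stud frame -7.03 -0.2
stud x in tool [-0.01148483 -0.99992748 -0.00362347] y [-9.99933870e-01  1.14869085e-02 -5.54566972e-04]
```

Call:
{"name": "arm_command", "arguments": {
  "targets": [
    [-2,0,0,0,0],
    [-4,0,0,0,0],
    [-6,0,0,0,0],
    [-8,0,0,0,0],
    [-8,0,0,0,0]
  ]
}}

```text
t: 11.35
eef_pos: [497.4, 11.6, 82.6]
tcp_rot: [3.138, -0.001, 1.309]
ft_force: [7.2, -2.1, -1.8]
opening: 0.251
grip_force: 30.0
```

```bash
python3 plan.py
```

```text
11.35 [497.38  11.63  82.6 ] [ 3.1378e+00 -6.0000e-04  1.3088e+00] [ 7.17 -2.14 -1.83] [-0.509 -1.758  0.024] 0.2512238540867646
TCP in stud frame: r 174.9 swing -0.0058  x 174.9 y -1.0
force in stud frame -7.48 0.29
stud x in tool [-0.01154549 -0.99992625 -0.00376799] y [-9.99933196e-01  1.15474844e-02 -5.08967745e-04]
```

Call:
{"name": "arm_command", "arguments": {
  "targets": [
    [0,2,0,0,0],
    [0,4,0,0,0],
    [0,6.5,0,0,0],
    [0,9,0,0,0],
    [0,10,0,0,0]
  ]
}}

```text
t: 11.85
eef_pos: [505.9, 9.3, 82.3]
tcp_rot: [3.141, -0.0, 1.309]
ft_force: [2.2, -1.5, -0.0]
opening: 0.252
grip_force: 30.0
```

```bash
python3 plan.py
```

```text
11.85 [505.88   9.31  82.26] [ 3.1411 -0.      1.309 ] [ 2.16 -1.46 -0.04] [-0.295 -0.643  0.03 ] 0.2519351842585295
TCP in stud frame: r 166.1 swing -0.0052  x 166.1 y -0.9
force in stud frame -2.45 0.88
stud x in tool [-1.13867650e-02 -9.99935022e-01 -5.42222596e-04] y [-9.99935168e-01  1.13867850e-02 -3.38218125e-05]
```

Call:
{"name": "arm_command", "arguments": {
  "targets": [
    [0,0.8,0,0,0],
    [0,1.6,0,0,0],
    [0,2.4,0,0,0],
    [0,2.8,0,0,0],
    [0,2.8,0,0,0]
  ]
}}

```text
t: 12.35
eef_pos: [508.1, 8.7, 82.0]
tcp_rot: [-3.141, 0.0, 1.309]
ft_force: [-0.1, -0.4, -0.9]
opening: 0.25
grip_force: 30.0
```

```bash
python3 plan.py
```

```text
12.35 [508.07   8.73  81.98] [-3.1409e+00  2.0000e-04  1.3091e+00] [-0.15 -0.37 -0.86] [-0.035 -0.098  0.038] 0.2499294880144873
TCP in stud frame: r 163.9 swing -0.0052  x 163.9 y -0.8
force in stud frame 0.05 0.4
stud x in tool [-1.12221891e-02 -9.99936777e-01  7.10632759e-04] y [-9.99937018e-01  1.12222940e-02  1.43774356e-04]
```

Call:
{"name": "arm_command", "arguments": {
  "targets": [
    [0,0.4,0,0,0],
    [0,0.4,0,0,0],
    [0,0.4,0,0,0],
    [0,0.4,-3,0,0],
    [0,0.4,-7,0,0]
  ]
}}

```text
t: 12.85
eef_pos: [508.7, 8.5, 89.3]
tcp_rot: [-3.141, 0.0, 1.309]
ft_force: [-0.4, -0.8, -1.7]
opening: 0.25
grip_force: 30.0
```

```bash
python3 plan.py
```

```text
12.85 [508.67   8.54  89.27] [-3.1413e+00  1.0000e-04  1.3090e+00] [-0.39 -0.84 -1.7 ] [-0.02  -0.139  0.022] 0.25038338705331525
TCP in stud frame: r 163.2 swing -0.0050  x 163.2 y -0.8
force in stud frame 0.17 0.91
stud x in tool [-1.12950629e-02 -9.99936161e-01  3.10356206e-04] y [-9.99936201e-01  1.12951012e-02  1.21923797e-04]
```

Call:
{"name": "arm_command", "arguments": {
  "targets": [
    [0,0,-5,0,0],
    [0,0,-12,0,0],
    [0,0,-25,0,0],
    [0,0,-50,0,0],
    [0,0,-75,0,0]
  ]
}}

```text
t: 13.35
eef_pos: [508.5, 8.6, 165.3]
tcp_rot: [-3.141, 0.0, 1.309]
ft_force: [-0.1, 0.3, -0.7]
opening: 0.252
grip_force: 30.0
```

Run:
```python
from h import *
from cell import env
s=env.state();print(delta(s,[562,-62,200]))
```

```text
[-54.34098693  69.89258787 -34.7431727 ]
```

Call:
{"name": "arm_command", "arguments": {
  "targets": [
    [-20,26,-17,0,0],
    [-40,52,-35,0,0],
    [-54,70,-35,0,0],
    [-54,70,-35,0,0],
    [-54,70,-35,0,0]
  ]
}}

```text
t: 13.85
eef_pos: [561.9, -61.7, 199.1]
tcp_rot: [-3.141, 0.0, 1.308]
ft_force: [-0.2, 0.2, -1.4]
opening: 0.247
grip_force: 30.0
```

Run:
```python
from h import *
from cell import env
import pickle
s=env.state();c=env.read_camera("wrist");cv2.imwrite("pics/w4.png",c["frame"][:,:,::-1]);pickle.dump(s,open("w4.pkl","wb"))
print(s["eef_pos"])
a=cv2.imread("pics/w4.png")[85:285,160:360];cv2.imwrite("pics/w4c.png",cv2.resize(a,None,fx=3,fy=3,interpolation=cv2.INTER_CUBIC))
```

```text
[561.8819158  -61.69859338 199.10759445]
```

View pics/w4c.png

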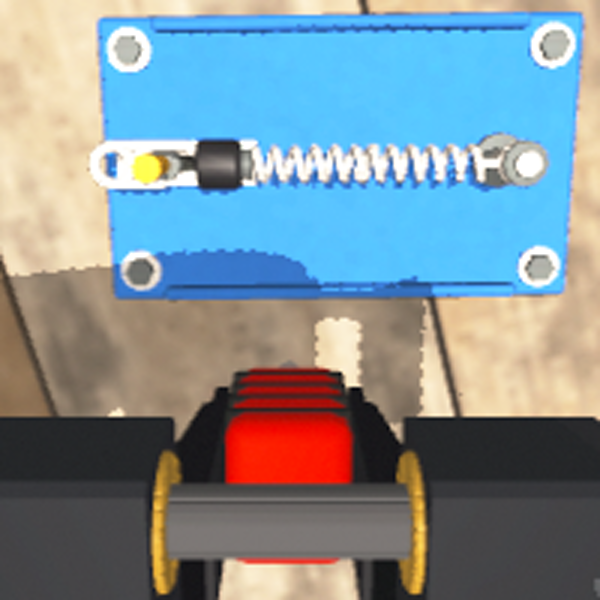

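Call:
{"name": "arm_command", "arguments": {
  "targets": [
    [-40,10,0,0,0],
    [-80,20,0,0,0],
    [-120,31,0,0,0],
    [-160,41,0,0,0],
    [-195,50,15,0,0]
  ]
}}

```text
t: 14.4
eef_pos: [560.5, -264.2, 185.6]
tcp_rot: [3.139, 0.001, 1.31]
ft_force: [0.4, 0.5, -0.9]
opening: 0.248
grip_force: 30.0
```

Call:
{"name": "arm_command", "arguments": {
  "targets": [
    [-20,5,15,0,0],
    [-34,8.7,30,0,0],
    [-34,8.7,50,0,0],
    [-34,8.7,60,0,0],
    [-34,8.7,60,0,0]
  ]
}}

```text
t: 14.9
eef_pos: [559.4, -296.7, 122.5]
tcp_rot: [-3.138, -0.001, 1.31]
ft_force: [-0.6, 1.1, -0.0]
opening: 0.253
grip_force: 30.0
```

Run:
```python
from h import *
from cell import env
s=env.state();print(s["eef_pos"],s["tcp_rot"],delta(s,[559.2,-298.2,66.1]))
```

```text
[ 559.36044035 -296.69655632  122.45324913] [-3.13848901e+00 -1.10169074e-03  1.31009543e+00] [-1.55607934  0.40739889 56.35057599]
```

Call:
{"name": "arm_command", "arguments": {
  "targets": [
    [-0.8,0.3,0,0,0],
    [-0.8,0.3,6,0,0],
    [-0.8,0.3,12,0,0],
    [-0.8,0.3,18,0,0],
    [-0.8,0.3,24,0,0]
  ]
}}

```text
t: 15.4
eef_pos: [559.9, -298.9, 99.7]
tcp_rot: [3.142, 0.0, 1.309]
ft_force: [-0.4, 0.8, -1.5]
opening: 0.249
grip_force: 30.0
```

Run:
```python
from h import *
from cell import env
s=env.state();print(s["eef_pos"],s["ft_force"],delta(s,[559.2,-298.2,66.1]))
```

```text
[ 559.9019455  -298.90081028   99.70869096] [-0.38553008  0.82355356 -1.48193794] [ 0.49875508 -0.86121211 33.60859306]
```

Spike tip is inside the hole; continue.

Call:
{"name": "arm_command", "arguments": {
  "targets": [
    [0.5,-0.8,7,0,0],
    [0.5,-0.8,14,0,0],
    [0.5,-0.8,21,0,0],
    [0.5,-0.8,27,0,0],
    [0.5,-0.8,30,0,0]
  ]
}}

```text
t: 15.9
eef_pos: [559.1, -298.2, 69.3]
tcp_rot: [-3.141, -0.0, 1.309]
ft_force: [-0.5, -0.1, -1.0]
opening: 0.25
grip_force: 30.0
```

Call:
{"name": "arm_command", "arguments": {
  "targets": [
    [0,0,1,0,0],
    [0,0,2,0,0],
    [0,0,3,0,0],
    [0,0,3,0,0],
    [0,0,3,0,0]
  ]
}}

```text
t: 16.4
eef_pos: [559.3, -298.3, 67.3]
tcp_rot: [3.141, 0.0, 1.309]
ft_force: [0.4, 0.8, -1.2]
opening: 0.249
grip_force: 30.0
```

Call:
{"name": "arm_command", "arguments": {
  "targets": [
    [0,0,0.8,0,0],
    [0,0,0.8,0,0.3],
    [0,0,0.8,0,0.7],
    [0,0,0.8,0,1],
    [0,0,0.8,0,1]
  ]
}}

```text
t: 16.9
eef_pos: [559.3, -298.3, 66.4]
tcp_rot: [3.141, 0.0, 1.309]
ft_force: [0.3, -0.5, 0.1]
opening: 0.497
grip_force: 0.0
```

Call:
{"name": "arm_command", "arguments": {
  "targets": [
    [0,0,0,0,1],
    [0,0,0,0,1],
    [0,0,0,0,1],
    [0,0,0,0,1],
    [0,0,0,0,1]
  ]
}}

```text
t: 17.4
eef_pos: [559.3, -298.3, 66.3]
tcp_rot: [3.142, 0.0, 1.309]
ft_force: [0.0, -0.1, -0.3]
opening: 0.917
grip_force: 0.0
```

Call:
{"name": "arm_command", "arguments": {
  "targets": [
    [0,0,-10,0,1],
    [0,0,-30,0,1],
    [0,0,-65,0,1],
    [0,0,-100,0,1],
    [-60,0,-130,0,1]
  ]
}}

```text
t: 17.9
eef_pos: [549.2, -338.7, 192.4]
tcp_rot: [3.139, 0.0, 1.314]
ft_force: [1.3, -1.0, 0.4]
opening: 1.001
grip_force: 0.0
```

Run:
```python
from h import *
from cell import env
s=env.state();c=env.read_camera("wrist");cv2.imwrite("pics/w5.png",c["frame"][:,:,::-1]);print(s["t"],s["eef_pos"],s["ft_force"])
```

```text
17.9 [ 549.22710354 -338.73879376  192.42216413] [ 1.34481589 -1.04437373  0.41322249]
```

View pics/w5.png

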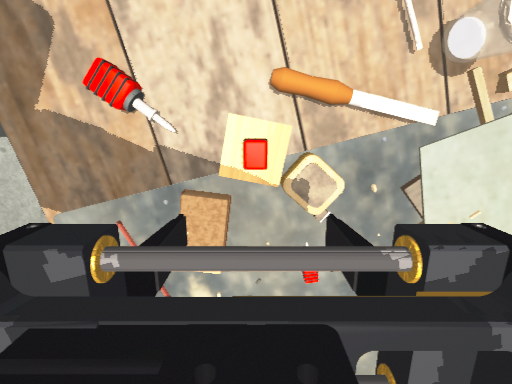

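The puller stands upright in its stand at pixel (256,153), near the middle of the block, and the gripper is clear.

Call:
{"name": "arm_command", "arguments": {
  "targets": [
    [0,0,0,0,1],
    [0,0,0,0,1],
    [0,0,0,0,1]
  ]
}}

```text
t: 18.25
eef_pos: [547.6, -340.5, 188.0]
tcp_rot: [-3.14, -0.001, 1.31]
ft_force: [-0.2, -0.8, 0.4]
opening: 0.998
grip_force: 0.0
```

```bash
python3 -c "
from cell import env
print(env.job_done())"
```

```text
the job is handed in; nothing more can be done
None
```

The job is handed in, though no verdict came back: the hook is seated on the post holding the spring stretched, the puller is upright in its stand, no other tool was handled, and it took about 18 s of the 72 s allowed.

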